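Park the tool caddy in its bench bay

ROBOT

A 7-joint arm with a two-finger parallel gripper is mounted at the origin on the work surface. World frame = base frame: x ahead of the robot, y to its left, z up, the work surface at z = 0. Lengths are in m, angles in rad, forces in N, time in s.
With the tool pointing down it reaches from about 0.4 to 0.85 m from the base axis. Payload 10.4 kg.
Tool frame: the origin (TCP) lies midway between the tips of the shut fingers; the grasp point (between the pads) lies 19 mm behind it; z points along the fingers, y is the direction in which the jaws open and shut (so a half turn about z gives the same grasp; the last joint's range is limited). The gripper opens to 85 mm and grips with 20 to 120 N. Pads are 22 mm wide; open, the fingers measure 114 mm over their backs; the gripper's body (76 mm by 85 mm) begins 54 mm behind the grasp point. The pads swing forward as they close: fully open they stand 13 mm farther back than shut.
Start: joints at [-1.327, 0.332, -0.065, 1.46, 0.022, 1.35, -0.088], TCP at [0.165, 0.603, 0.231] pointing down, gripper open.
Joint ranges: [-2.6, 2.6], [-0.5, 2.12], [-1.47, 1.34], [0.16, 2.42], [-1.27, 4.41], [0.06, 2.06], [-2.6, 2.6]. Speed limits (rad/s): [2.22, 2.22, 2.79, 2.79, 3.14, 3.14, 3.14].

INTERFACE

Orientations are given as a unit quaternion [x, y, z, w].
In Python, from workcell import manip, viewer gives the robot as it stands.
- The arm moves only by the tool move_arm, never from a script. Its argument "deltas" is a list of rows, each a list of 7 numbers: the shift along the tool's x, y, z in m, then the turn, a rotation vector about the tool's x, y, z in degrees, then the opening, from -1 (shut) to 1 (fully open). In form: [[dx, dy, dz, wx, wy, wz, gripper], ...]. A call has 1 to 10 rows; each row shifts and turns the commanded pose from where the row before left it, along the tool's axes as they then stand; what a row does not reach is not made up. A row lasts 1/8 s, in which the tool goes at most 62.5 mm and 10.7 degrees, less where a joint would pass 70% of its speed; a pose out of reach is approached as far as the arm can. A call with a gripper value outside its range is refused whole. The fingers move at their own pace and stop on an object; "force" is the grip in N (left out, the last holds). Time passes only in rows, so rows that do not move let the fingers close. It gives the time, the measured TCP pose, the force and the opening at its end, in the units of the state.
- manip.get_obs(): the state, without advancing time (a new reading comes with each control period).
- viewer.camera(name): name is "scene" or "top"; returns (picture, depth): 480x640x3 uint8, red, green, blue; 480x640 float32, m along the optical axis (not along the pixel's ray), 0 where there is no reading.
- viewer.calibration(name): a dict with "fx", "fy", "cx", "cy" (pixels), "R" (3x3) and "t" (3): a world point X has camera coordinates R X + t. Camera axes: x right, y down, z forward; pixel columns grow to the right and rows downward; lengths in m; the calibration is good to about 2 mm. A picture is of the moment at which its call begins. calibration takes no time and is no camera call.
- manip.hand_in(): hands the job in, once; it reports no verdict.
The state is a dict: "clock": time; "joint_pos": joint angles; "joint_velocities": joint speeds; "tau": joint torques, N m; "position": TCP position; "ee_rot": TCP orientation; "ft_force": force on the tool from outside, world axes, zero at the start; "torque": the same for the moment, N m; "grip_width": opening from 0.0 (shut) to 1.0 (fully open).
Only numpy, scipy, OpenCV 4.12 (cv2) and the standard library are available. Lean on these libraries where they do the work, as an engineer would, in place of code of your own. Each camera call takes 0.05 s, during which the arm holds its last target.

TASK

By its handle and with its wheels on the bench, push the little tool caddy until all four swivel castors trail straight behind their pins, and only then steer it nose first into the parking bay between the rails. Press its nose against the rubber buffer until you feel the rubber give a few millimetres, without ramming anything, and leave it parked there with the nose still touching the rubber; do not disturb the other things on the bench.

Things in the scene. Friction and masses are not known exactly. Their poses are not given: they have to be found in the camera images.
- caddy: Plywood tool caddy, about 0.9 kg: open tray 180 long (x), 120 wide (y), underside 48 and rim 86 above the bench, on four swivel castors. Origin: on the bench under the tray's middle; +x forward, away from its push handle; z up. Tools in it are fast and stay below 105. Its stiff little wheels need 1 to 3 N of steady push.
- handle (a point): Centre of the caddy's push handle at its tail: flat wooden bar across, 16 thick (caddy x), 22 tall, 112 long (caddy y), 86 behind the caddy's origin, 118 above the bench, on posts 47 either side of the middle. Between them 21 is clear below it, down to the tray's rear wall straight beneath; 45 or more is clear before and behind it. Axes as the caddy.
- nose (a point): Middle of the caddy's flat front face, 90 ahead of its origin, 66 above the bench. Axes as the caddy.
- bay: Parking bay fixed to the bench: two wooden rails 70 high, 165 long, inner faces 129 apart (4.5 spare each side of the caddy), with flared wings reaching about 50 out before the mouth. Origin: on the bench at the middle of the mouth, where the straight rails begin; +x into the bay along its centre line, z up. Over 18 N of the caddy on rails or buffer is ramming.
- stop_board: Board 100 high closing the bay, origin on the bench, middle of its front face, 160 past the bay's origin; axes as the bay. On it a block with a black rubber face 70 x 26, centred 66 up, the buffer. Its face is set anywhere 40 to 80 before the board and not measured: look or feel for it. The rubber gives 1 mm per 1.5 N, bottoms at 8 mm (12 N), then is solid.
- wheel_fl (a point): Wheel centre of the front left swivel castor: black wheel, 28 across, 18 wide. Its swivel pin is at x 64, y 38 in the caddy's frame; the wheel trails it by 14. The point's +x points from wheel to pin: along the caddy's +x when trailing straight, which takes 60 to 90 of straight rolling. Standing sideways it can foul the rails.
- wheel_fr (a point): Wheel centre of the front right swivel castor: black wheel, 28 across, 18 wide. Its swivel pin is at x 64, y -38 in the caddy's frame; the wheel trails it by 14. The point's +x points from wheel to pin: along the caddy's +x when trailing straight, which takes 60 to 90 of straight rolling. Standing sideways it can foul the rails.
- wheel_rl (a point): Wheel centre of the rear left swivel castor: black wheel, 28 across, 18 wide. Its swivel pin is at x -64, y 38 in the caddy's frame; the wheel trails it by 14. The point's +x points from wheel to pin: along the caddy's +x when trailing straight, which takes 60 to 90 of straight rolling. Standing sideways it can foul the rails.
- wheel_rr (a point): Wheel centre of the rear right swivel castor: black wheel, 28 across, 18 wide. Its swivel pin is at x -64, y -38 in the caddy's frame; the wheel trails it by 14. The point's +x points from wheel to pin: along the caddy's +x when trailing straight, which takes 60 to 90 of straight rolling. Standing sideways it can foul the rails.
- plane: Bystander: dark wooden hand plane, 200 x 55 x 50. Origin under its middle, on the bench.
- mallet: Bystander: wooden mallet, head 110 x 60 x 65, handle 200. Origin under its middle, on the bench.
- gauge: Bystander: wooden marking gauge, 200 long, 50 high. Origin under its middle, on the bench.
- glue: Bystander: white glue bottle, 56 across, 130 high. Origin under its middle, on the bench.
- offcut: Bystander: dark hardwood offcut, 160 x 45 x 22. Origin under its middle, on the bench.
- tape: Bystander: metal tape measure case, 65 x 32 x 58. Origin under its middle, on the bench.
- brush: Bystander: bench brush. Origin under its middle, on the bench.

How it is judged:
On the way, in this order (a step that is already met when the one before it is completed fails the run):
1. all four castors trail straight (within 20 degrees) after at least 50 mm of pushing, with the nose still outside the straight rails (angle between the x axis of each of wheel_fl, wheel_fr, wheel_rl, wheel_rr and the x axis of caddy, either way round below 0.35 rad and x of each of wheel_fl, wheel_fr in the frame of caddy below 0.059 m and x of each of wheel_rl, wheel_rr in the frame of caddy below -0.069 m and x of nose in the frame of bay below 0 m and distance of caddy from where it was at the start of the episode above 0.05 m), for 0.1 s.
2. inside the bay, the caddy's nose presses the buffer with more than 3.5 N (x of nose in the frame of bay above 0.07 m and angle between the x axis of caddy and the x axis of bay, either way round below 0.1 rad and y of nose in the frame of bay between -0.012 and 0.012 m and contact force between caddy and stop_board above 3.5 N), for 0.2 s.
At the end, for the whole second after the job is handed in: The caddy stands at rest on its wheels, nose first in the bay (nose at least 70 mm past the mouth and within 12 mm of the centre line, heading within 0.1 rad of the bay's), its nose still touching the rubber buffer (x of nose in the frame of bay above 0.07 m and angle between the x axis of caddy and the x axis of bay, either way round below 0.1 rad and y of nose in the frame of bay between -0.012 and 0.012 m and contact force between caddy and stop_board above 0.05 N and linear speed of caddy below 0.01 m/s and height (world z) of caddy below 0.006 m and angle between caddy's own z axis and vertical below 0.06 rad).
It fails at once if the caddy strikes or presses the bay's rails, board or buffer with more than 18 N (contact force between caddy and bay above 18 N).
It fails at once if the caddy enters the bay before its castors trail (nose more than 20 mm past the mouth with a castor more than 60 degrees off) (x of nose in the frame of bay above 0.02 m and not (angle between the x axis of each of wheel_fl, wheel_fr, wheel_rl, wheel_rr and the x axis of caddy, either way round below 1.05 rad and x of each of wheel_fl, wheel_fr in the frame of caddy below 0.064 m and x of each of wheel_rl, wheel_rr in the frame of caddy below -0.064 m)).
It fails at once if the caddy is lifted off the bench or tipped (height (world z) of caddy above 0.012 m or angle between caddy's own z axis and vertical above 0.15 rad).
It fails at once if a bystander is moved by more than 20 mm (distance of any of plane, mallet, gauge, glue, offcut, tape, brush from where it was at the start of the episode above 0.02 m).
It also fails if it takes over 72 s, if anything falls off the work surface, if the arm or the gripper's body presses on something with over 40 N, if the wrist force passes 120 N, or if a joint passes its speed limit or range.

## Working session

There is one attempt and no reset: what is moved stays moved. The work goes in short steps, Python scripts to look and compute and a tool call to move; the robot and the scene stay as the last step left them, time stands still between calls to the robot, and variables do not carry over. Pictures are saved under pics/ and viewed, and the job is handed in when it is done.

Besides the shell and the picture viewer there is one more tool, called after "Emit:" as name(argument=value, ...), one argument or row to a line, values as JSON. move_arm: Moves the arm, as the interface text tells. Its arguments: {"type":"object","properties":{"deltas":{"type":"array"},"force":{"type":"number"}},"required":["deltas"]}

```bash
mkdir -p pics; cat > h.py <<'E'
import numpy as np,cv2
from workcell import manip,viewer
def snap(n,f):
    p,d=viewer.camera(n); cv2.imwrite('pics/'+f+'.png',p[:,:,::-1]); np.save('pics/'+f+'.npy',d); return p,d
def ray(n,u,v,z):
    c=viewer.calibration(n);R=np.array(c['R']);t=np.array(c['t'])
    d=R.T@np.array([(u-c['cx'])/c['fx'],(v-c['cy'])/c['fy'],1]);o=-R.T@t
    return o+d*(z-o[2])/d[2]
def pt(n,u,v,dep):
    c=viewer.calibration(n);R=np.array(c['R']);t=np.array(c['t'])
    return R.T@(np.array([(u-c['cx'])/c['fx']*dep,(v-c['cy'])/c['fy']*dep,dep])-t)
E
python3 - <<'E'
from h import *
snap('scene','s0');snap('top','t0')
print(manip.get_obs())
for n in('scene','top'):print(viewer.calibration(n))
E
```

```text
{'clock': 0.1, 'joint_pos': array([-1.32664314,  0.33279866, -0.06470228,  1.46085157,  0.02162489,
        1.34991117, -0.08850536]), 'joint_velocities': array([ 0.00102616, -0.00258461, -0.00106371, -0.00077908,  0.00179531,
        0.00090431,  0.00068408]), 'tau': array([ 8.62730685e-04, -6.26743627e+01,  4.86997480e-02, -3.92427242e+01,
        1.62472873e-02,  7.02026562e-03,  2.42178288e-05]), 'position': array([0.16467166, 0.60256744, 0.23060451]), 'ee_rot': array([ 1.32970891e-01,  9.91119739e-01, -6.34723446e-04, -4.40126901e-05]), 'ft_force': array([-0.03079598, -0.6979954 , -0.22332705]), 'torque': array([-0.03432852,  0.04118073,  0.01134383]), 'grip_width': 1.0019848079848928}
{'fx': 579.0452777202338, 'fy': 579.0452777202338, 'cx': 330.48021004338517, 'cy': 235.9513929936821, 'R': array([[ 0.35596124,  0.9343746 ,  0.0153525 ],
       [ 0.63620163, -0.23026972, -0.73635816],
       [-0.68449915,  0.27188225, -0.67641774]]), 't': array([-0.26663031, -0.24627541,  1.80220001])}
{'fx': 530.5335774178009, 'fy': 530.5335774178009, 'cx': 329.05070549825524, 'cy': 237.9235578377998, 'R': array([[ 0.01590499, -0.99986879, -0.00307254],
       [-0.99809487, -0.01569341, -0.05966869],
       [ 0.05961264,  0.00401572, -0.99821351]]), 't': array([0.03960087, 0.58625942, 1.48628615])}
```

View pics/s0.png

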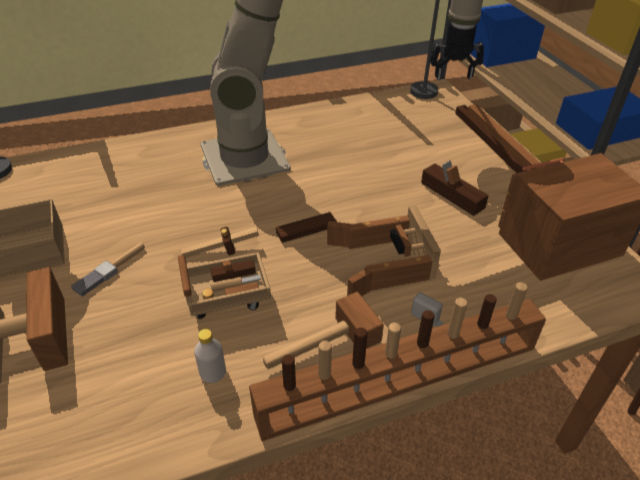

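View pics/t0.png

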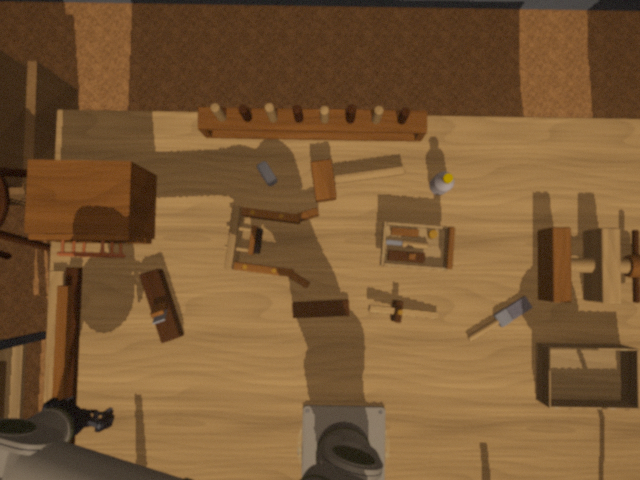

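The bay is on the left of the top view, with its mouth facing right around u≈300. The caddy is at about (417,245), with its handle on the right at u≈450. I'll zoom in to measure both.

```bash
python3 - <<'E'
import cv2
t=cv2.imread('pics/t0.png');s=cv2.imread('pics/s0.png')
cv2.imwrite('pics/t0z.png',cv2.resize(t[190:330,215:475],None,fx=3,fy=3,interpolation=cv2.INTER_CUBIC))
cv2.imwrite('pics/s0z.png',cv2.resize(s[190:370,160:450],None,fx=2.7,fy=2.7,interpolation=cv2.INTER_CUBIC))
E
```

```text
(no output)
```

View pics/t0z.png

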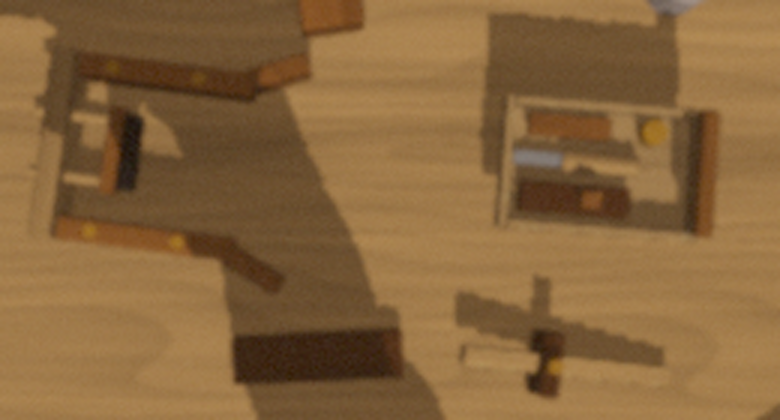

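View pics/s0z.png

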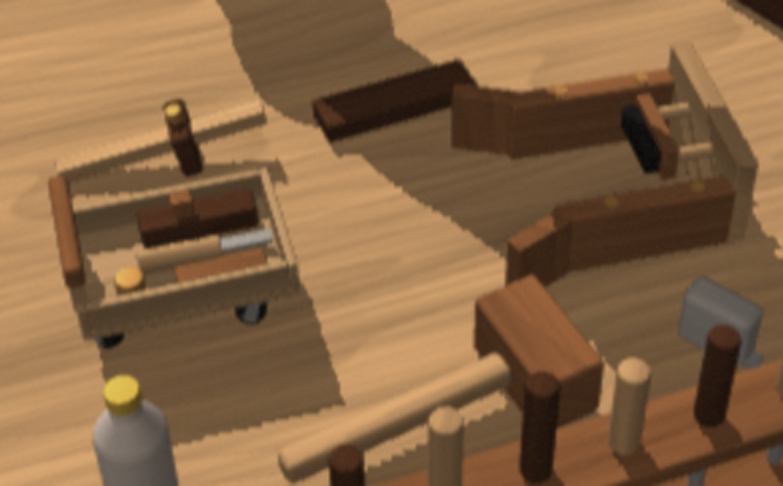

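The zoom shows the handle at top-view zoom (706,173), the rails, the board on the left, and the rubber face at zoom (130,150), which is u≈258–262. Next I'll turn the depth into height layers.

```bash
cat >> h.py <<'E'
def cloud(n,f):
    d=np.load('pics/'+f+'.npy');c=viewer.calibration(n);R=np.array(c['R']);t=np.array(c['t'])
    v,u=np.mgrid[0:480,0:640]
    P=np.stack([(u-c['cx'])/c['fx']*d,(v-c['cy'])/c['fy']*d,d],-1)-t
    P=P@R; P[d==0]=np.nan; return P
def rect(P,roi,z0,z1):
    u0,u1,v0,v1=roi; m=np.zeros((480,640),bool); m[v0:v1,u0:u1]=1
    m&=(P[...,2]>z0)&(P[...,2]<z1)
    m=m.astype(np.uint8);n,l,s,_=cv2.connectedComponentsWithStats(m)
    out=[]
    for i in range(1,n):
        if s[i,4]<12: continue
        q=P[l==i]; r=cv2.minAreaRect((q[:,:2]*1000).astype(np.float32))
        mu=q.mean(0)
        out.append((s[i,4],s[i,:4].tolist(),np.round(np.array(r[0]),1),np.round(r[1],1),round(r[2],1),round(np.median(q[:,2])*1000,1)))
    return out
E
python3 - <<'E'
from h import *
P=cloud('top','t0')
print('bench',np.nanmedian(P[270:280,380:440,2]), np.nanmedian(P[250:260,330:370,2]))
for nm,roi,a,b in[('handle',(375,475,210,285),.115,.14),('rim',(375,475,210,285),.078,.1),('board',(215,250,195,285),.09,.11),('rails',(225,330,195,295),.062,.085),('buf',(240,275,220,260),.055,.11)]:
    print(nm)
    for r in rect(P,roi,a,b):print(r)
E
```

```text
bench 0.00027487902419978097 0.0002803527655538383
handle
(np.int32(290), [446, 226, 10, 43], array([ 560.4, -271.9]), array([ 18.3, 111.4]), 86.1, np.float64(127.7))
rim
(np.int32(552), [381, 221, 69, 49], array([ 566. , -184.5]), array([178.7, 120.1]), 86.3, np.float64(85.4))
(np.int32(65), [392, 227, 19, 9], array([ 604.2, -146.8]), array([50.2, 19.5]), 86.9, np.float64(79.4))
(np.int32(30), [411, 229, 8, 7], array([ 601.5, -183.3]), array([16.4, 19.5]), 1.3, np.float64(80.2))
(np.int32(67), [428, 229, 10, 9], array([ 598.7, -233.1]), array([21.5, 24.4]), 45.2, np.float64(87.6))
(np.int32(19), [403, 241, 9, 5], array([ 571.3, -163.3]), array([10.9, 21.7]), 0.8, np.float64(81.4))
(np.int32(31), [413, 242, 16, 4], array([ 570.5, -199.8]), array([ 8.4, 41.1]), 0.9, np.float64(79.3))
(np.int32(12), [445, 247, 2, 10], array([ 549.9, -267.3]), array([ 2. , 24.5]), 87.7, np.float64(85.6))
(np.int32(317), [388, 250, 38, 13], array([ 537.1, -161.5]), array([100. ,  27.5]), 86.5, np.float64(82.1))
board
(np.int32(504), [225, 205, 16, 64], array([580.6, 307.7]), array([ 21.9, 172.1]), 83.9, np.float64(100.1))
rails
(np.int32(42), [316, 195, 14, 5], array([695.6,  68.5]), array([11.6, 35.8]), 0.8, np.float64(65.6))
(np.int32(1648), [233, 207, 86, 81], array([567.9, 195.2]), array([210.8, 220.6]), 83.7, np.float64(71.2))
(np.int32(14), [227, 224, 4, 5], array([610.6, 323.9]), array([ 8.1, 11.2]), 70.5, np.float64(73.1))
(np.int32(13), [225, 244, 3, 5], array([556. , 330.2]), array([11.8,  6.3]), 6.1, np.float64(71.6))
buf
(np.int32(432), [240, 220, 24, 35], array([580.6, 265. ]), array([65., 89.]), 85.5, np.float64(79.6))
```

```bash
python3 - <<'E'
from h import *
P=cloud('top','t0')
m=(P[...,2]>.062)&(P[...,2]<.085); m[:,:225]=0;m[:,330:]=0;m[:195]=0;m[295:]=0
Q=P[m]*1000
for h in(83.0,84,85):
    a=np.radians(h);f=np.array([np.cos(a),np.sin(a)]);l=np.array([-f[1],f[0]])
c=(580.6,307.7)
# inner edges: for bins along y, per-side x
for y in range(110,300,15):
    q=Q[abs(Q[:,1]-y)<6]
    A=q[q[:,0]>590];B=q[(q[:,0]<560)]
    f=lambda r:(np.round([r[:,0].min(),r[:,0].max()],1) if len(r) else None)
    print(y,'hi',f(A),'lo',f(B))
# black rubber: colour
p=cv2.imread('pics/t0.png')
roi=np.s_[222:258,245:270]
print(p[roi].sum(-1)[::3].tolist())
print(np.round(P[roi][...,2]*1000)[::3].tolist())
E
```

```text
110 hi [639.5 660.7] lo [447.6 469.3]
125 hi [635.5 656.2] lo [453.  477.3]
140 hi [627.3 649.5] lo [460.8 487.9]
155 hi [629.2 649.8] lo [471.5 498.6]
170 hi [629.6 652.5] lo [479.2 501. ]
185 hi [631.9 654.5] lo [481.7 500.9]
200 hi [634.4 654.5] lo [481.5 503.4]
215 hi [634.7 656.9] lo [484.  505.8]
230 hi [590. 660.] lo [486.4 557.7]
245 hi [592.  659.4] lo [486.3 559.8]
260 hi [591.7 661.7] lo [488.8 559.3]
275 hi [600.3 664.2] lo [491.2 554. ]
290 hi [597.2 663.7] lo [493.6 556.7]
[[338, 352, 349, 349, 350, 308, 250, 239, 231, 231, 230, 225, 229, 243, 227, 241, 234, 230, 238, 247, 230, 233, 239, 239, 234], [234, 228, 224, 238, 234, 228, 215, 186, 186, 191, 198, 200, 209, 229, 223, 237, 276, 310, 290, 251, 236, 237, 236, 229, 239], [328, 322, 315, 293, 290, 263, 215, 163, 151, 146, 143, 129, 111, 123, 142, 163, 229, 290, 322, 331, 302, 258, 246, 230, 230], [349, 350, 339, 345, 334, 293, 202, 160, 139, 142, 112, 102, 84, 83, 84, 83, 94, 165, 256, 325, 330, 340, 333, 326, 298], [337, 331, 334, 327, 318, 281, 233, 184, 156, 140, 136, 77, 69, 104, 82, 61, 110, 209, 285, 322, 324, 32
[... 1912 characters left out ...]
7.0, 80.0, 88.0, 88.0, 85.0, 83.0, 76.0, 80.0, 78.0, 77.0, 80.0, 84.0, 77.0, 0.0, 5.0, 0.0, 0.0, 0.0, -1.0, -2.0, -2.0], [1.0, -5.0, 3.0, 3.0, 86.0, 82.0, 83.0, 89.0, 85.0, 80.0, 78.0, 80.0, 77.0, 77.0, 78.0, 83.0, 62.0, 8.0, -3.0, 1.0, -2.0, -3.0, 3.0, 3.0, 2.0], [67.0, 75.0, 71.0, 74.0, 87.0, 84.0, 86.0, 90.0, 82.0, 77.0, 72.0, 78.0, 77.0, 83.0, 76.0, 69.0, -1.0, -3.0, -2.0, 6.0, 1.0, 5.0, 2.0, 6.0, 5.0], [-3.0, 1.0, -2.0, 84.0, 86.0, 84.0, 86.0, 84.0, 84.0, 62.0, 84.0, 82.0, 81.0, 81.0, 75.0, 60.0, -0.0, -0.0, 1.0, -1.0, 1.0, -2.0, -1.0, -3.0, -2.0], [7.0, 2.0, 5.0, -0.0, -1.0, -0.0, 3.0, 5.0, -4.0, -5.0, 3.0, -1.0, -1.0, -2.0, 4.0, -4.0, -1.0, -1.0, -2.0, 5.0, 5.0, 1.0, -1.0, 4.0, -1.0]]
```

Emit:
move_arm(
  deltas=[
    [-0.0402,-0.0201,0,0,0,0,1],
    [-0.0402,-0.0201,0,0,0,0,1],
    [-0.0402,-0.0201,0,0,0,0,1],
    [-0.0402,-0.0201,0,0,0,0,1],
    [-0.0402,-0.0201,0,0,0,0,1],
    [-0.0402,-0.0201,0,0,0,0,1],
    [-0.0402,-0.0201,0,0,0,0,1],
    [-0.0402,-0.0201,0,0,0,0,1],
    [-0.0402,-0.0201,0,0,0,0,0.2],
    [-0.0402,-0.0201,0,0,0,0,0.2],
  ],
)

```text
clock: 1.35
position: [0.5003, 0.3019, 0.231]
ee_rot: [0.133, 0.991, -0.0, -0.0]
ft_force: [0.3, 0.7, 0.1]
grip_width: 0.61
```

Emit:
move_arm(
  deltas=[
    [-0.0209,-0.0536,0,0,0,0,0.2],
    [-0.0209,-0.0536,0,0,0,0,0.2],
    [-0.0209,-0.0536,0,0,0,0,0.2],
    [-0.0209,-0.0536,0,0,0,0,0.2],
    [-0.0209,-0.0536,0,0,0,0,0.2],
    [-0.0209,-0.0536,0,0,0,0,0.2],
    [-0.0209,-0.0536,0,0,0,0,0.2],
    [-0.0209,-0.0536,0,0,0,0,0.2],
    [-0.0209,-0.0536,0,0,0,0,0.2],
    [-0.0209,-0.0536,0,0,0,0,0.2],
  ],
)

```text
clock: 2.6
position: [0.5598, -0.2706, 0.231]
ee_rot: [0.133, 0.991, 0.0, -0.0]
ft_force: [0.6, 0.7, 0.7]
grip_width: 0.597
```

Emit:
move_arm(
  deltas=[
    [0,0,0,0,0,-5.7,0.2],
    [0,0,0,0,0,-5.8,0.2],
    [0,0,0,0,0,0,0.2],
  ],
)

```text
clock: 2.98
position: [0.5597, -0.2691, 0.2308]
ee_rot: [0.033, 0.999, 0.0, -0.0]
ft_force: [-0.5, -0.0, 0.4]
grip_width: 0.6
```

```bash
cat >> h.py <<'E'
from scipy.spatial.transform import Rotation as Ro
def st():
    o=manip.get_obs();R=Ro.from_quat(o['ee_rot']).as_matrix()
    print('t',round(o['clock'],2),'p',np.round(o['position']*1000,1),'yaw_y',round(np.degrees(np.arctan2(R[1,1],R[0,1])),2),'zax',np.round(R[:,2],3),'F',np.round(o['ft_force'],1),'T',np.round(o['torque'],2),'g',round(o['grip_width'],3))
    return o,R
def go(x,y,z):
    o,R=st(); print('tool delta mm',np.round(R.T@(np.array([x,y,z])-o['position']*1000),1))
E
python3 - <<'E'
from h import *
go(560.6,-272,100)
print(manip.get_obs()['joint_pos'])
snap('top','t1');snap('scene','s1')
E
```

```text
t 2.98 p [ 559.7 -269.1  230.8] yaw_y 86.18 zax [-0.001  0.    -1.   ] F [-0.5 -0.   0.4] T [-0.03 -0.05 -0.01] g 0.6
tool delta mm [ -1.2  -2.9 130.8]
[-0.06405937  0.35198977  0.56709464  1.50017108 -0.19115202  1.34580469
  2.02209544]
```

Emit:
move_arm(
  deltas=[
    [-0.0012,-0.0029,0.02,0,0,0,0.2],
    [0,0,0.02,0,0,0,0.2],
    [0,0,0.02,0,0,0,0.2],
    [0,0,0.02,0,0,0,0.2],
    [0,0,0.02,0,0,0,0.2],
    [0,0,0.015,0,0,0,0.2],
    [0,0,0.015,0,0,0,0.2],
    [0,0,0,0,0,0,0.2],
  ],
)

```text
clock: 4.08
position: [0.5603, -0.2718, 0.1]
ee_rot: [0.033, 0.999, 0.0, -0.001]
ft_force: [1.0, 0.4, 1.1]
grip_width: 0.598
```

```bash
python3 - <<'E'
from h import *
st()
p,d=snap('scene','s2')
q,d=snap('top','t2')
cv2.imwrite('pics/s2z.png',np.hstack([cv2.resize(p[180:340,150:300],(640,600*1)[:2] and (400,426)),cv2.resize(q[200:290,370:480],(400,426))])[:,:,::-1])
E
```

```text
t 4.08 p [ 560.3 -271.8  100. ] yaw_y 86.21 zax [-0.002  0.001 -1.   ] F [1.  0.4 1.1] T [ 0.01 -0.01  0.02] g 0.598
```

View pics/s2z.png

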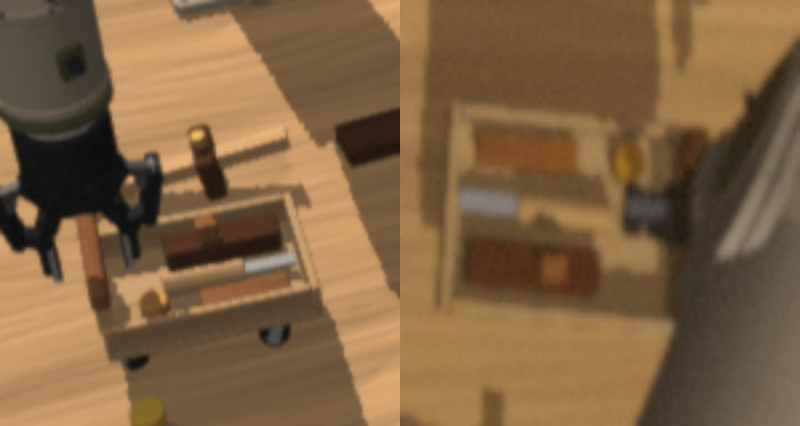

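The fingers straddle the bar cleanly: in the left crop the bar at (92,260) sits between the pads at (50,260) and (130,245). I'll close the grip now.

Emit:
move_arm(
  deltas=[
    [0,0,0,0,0,0,-0.3],
    [0,0,0,0,0,0,-0.6],
    [0,0,0,0,0,0,-1],
    [0,0,0,0,0,0,-1],
    [0,0,0,0,0,0,-1],
    [0,0,0,0,0,0,-1],
  ],
  force=60,
)

```text
clock: 4.92
position: [0.5612, -0.2723, 0.1018]
ee_rot: [0.033, 0.999, -0.0, 0.0]
ft_force: [-1.4, -0.3, 6.0]
grip_width: 0.176
```

```bash
python3 - <<'E'
from h import *
st()
# bay geometry & path
P=cloud('top','t0')
m=(P[...,2]>.062)&(P[...,2]<.085); m[:,:225]=0;m[:,330:]=0;m[:195]=0;m[295:]=0
Q=P[m]*1000
Q=Q[(Q[:,1]>165)&(Q[:,1]<295)]
hi=Q[(Q[:,0]>625)];lo=Q[Q[:,0]<515]
for q in(hi,lo):
    ys=np.arange(170,295,4);xs=[];Y=[]
    for y in ys:
        r=q[abs(q[:,1]-y)<3]
        if len(r)>3: xs.append((r[:,0].min()+r[:,0].max())/2);Y.append(y)
    k=np.polyfit(Y,xs,1);print('rail mid',k,np.degrees(np.arctan(k[0])),np.polyval(k,200))
for v in(232,240,248):print('rubber face',ray('top',261.8,v,.079)*1000)
E
```

```text
t 4.92 p [ 561.2 -272.3  101.8] yaw_y 86.21 zax [ 0.001 -0.    -1.   ] F [-1.4 -0.3  6. ] T [0.04 0.15 0.07] g 0.176
rail mid [7.56760212e-02 6.29675245e+02] 4.327667889279396 644.8104496546288
rail mid [1.14583490e-01 4.69897904e+02] 6.536642528870652 492.8146019290112
rubber face [595.16138602 231.8761821   79.        ]
rubber face [573.361124   231.36438725  79.        ]
rubber face [551.60013265 230.85351434  79.        ]
```

Emit:
move_arm(
  deltas=[
    [0,0.002,-0.001,0,0,0,-1],
    [0,0.003,-0.0008,0,0,0,-1],
    [0.001,0.005,0,0,0,0,-1],
    [0.001,0.005,0,0,0,0,-1],
    [0.001,0.006,0,0,0,0,-1],
    [0.001,0.006,0,0,0,0,-1],
    [0.0012,0.006,0,0,0,0,-1],
    [0.0012,0.006,0,0,0,0,-1],
    [0.0012,0.006,0,0,0,0,-1],
    [0.0012,0.006,0,0,0,0,-1],
  ],
)

```text
clock: 6.18
position: [0.5553, -0.2202, 0.103]
ee_rot: [0.033, 0.999, 0.0, -0.0]
ft_force: [0.1, -0.4, -6.6]
grip_width: 0.177
```

```bash
python3 - <<'E'
from h import *
st()
E
```

```text
t 6.17 p [ 555.3 -220.2  103. ] yaw_y 86.22 zax [-0.  0. -1.] F [ 0.1 -0.4 -6.6] T [-0.77 -0.02 -0.05] g 0.177
```

Emit:
move_arm(
  deltas=[
    [0.001,0.005,0.0008,0,0,0,-1],
    [0.0012,0.006,0,0,0,0,-1],
    [0.0012,0.006,0,0,0,0,-1],
    [0.0012,0.006,0,0,0,0,-1],
    [0.0012,0.006,0,0,0,0,-1],
    [0.0012,0.006,0,0,0,0,-1],
    [0.0012,0.006,0,0,0,0,-1],
    [0.0012,0.006,0,0,0,0,-1],
    [0.0012,0.006,0,0,0,0,-1],
    [0.0012,0.006,0,0,0,0,-1],
  ],
)

```text
clock: 7.42
position: [0.5475, -0.1605, 0.1023]
ee_rot: [0.033, 0.999, 0.0, -0.0]
ft_force: [0.3, -1.2, -4.1]
grip_width: 0.174
```

```bash
python3 - <<'E'
from h import *
st()
p,d=snap('scene','s3')
q,d=snap('top','t3')
cv2.imwrite('pics/s3z.png',np.hstack([cv2.resize(p[170:330,180:360],(400,356)),cv2.resize(q[190:300,300:440],(400,356))])[:,:,::-1])
P=cloud('top','t3')
for r in rect(P,(330,440,205,285),.08,.095):print(r)
E
```

```text
t 7.42 p [ 547.5 -160.5  102.3] yaw_y 86.22 zax [-0.  0. -1.] F [ 0.3 -1.2 -4.1] T [-0.51 -0.04  0.01] g 0.174
(np.int32(459), [340, 225, 69, 49], array([552.5, -73.1]), array([177. , 119.9]), 86.3, np.float64(85.9))
(np.int32(60), [388, 234, 9, 8], array([ 585.2, -121.4]), array([21.9, 19.4]), 89.1, np.float64(87.9))
(np.int32(239), [347, 254, 37, 13], array([523.7, -49.5]), array([97.5, 27.6]), 86.6, np.float64(83.4))
```

View pics/s3z.png

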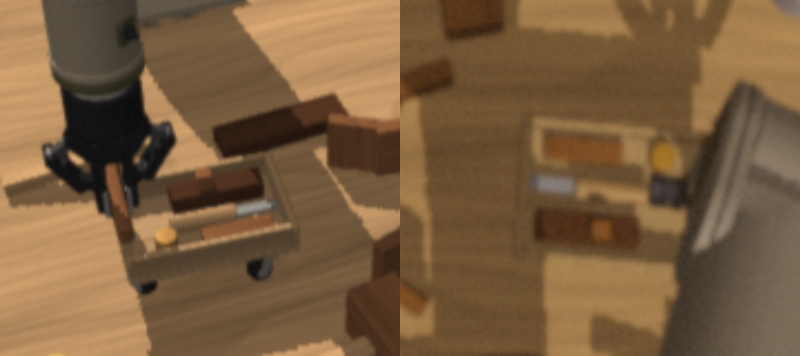

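Emit:
move_arm(
  deltas=[
    [0.0014,0.0066,0.0005,0,0,0.2,-1],
    [0.0014,0.0066,0.0005,0,0,0.2,-1],
    [0.0014,0.0066,0,0,0,0.2,-1],
    [0.0014,0.0066,0,0,0,0.2,-1],
    [0.0014,0.0066,0,0,0,0.3,-1],
    [0.0014,0.0066,0,0,0,0.3,-1],
    [0.0014,0.0066,0,0,0,0.2,-1],
    [0.0014,0.0066,0,0,0,0.2,-1],
    [0.0014,0.0066,0,0,0,0.2,-1],
    [0.0014,0.006,0,0,0,0.2,-1],
  ],
)

```text
clock: 8.78
position: [0.5395, -0.0942, 0.1019]
ee_rot: [0.052, 0.999, 0.0, 0.001]
ft_force: [-0.0, -2.2, 6.1]
grip_width: 0.173
```

```bash
cat >> h.py <<'E'
def look(i):
    o,R=st()
    p,d=snap('scene','s%s'%i)
    q,d=snap('top','t%s'%i)
    cv2.imwrite('pics/s%sz.png'%i,np.hstack([cv2.resize(p[170:330,220:440],(440,320),interpolation=cv2.INTER_CUBIC),cv2.resize(q[195:295,225:355],(416,320)) if 0 else cv2.resize(q[195:295,225:345],(356,320),interpolation=cv2.INTER_CUBIC)])[:,:,::-1])
    f=np.array([np.cos(np.radians(84)),np.sin(np.radians(84))]);l=np.array([-f[1],f[0]])
    c=o['position'][:2]*1000-np.array([568.8,200])
    a=o['position'][:2]*1000+176*f
    print('handle bay lat',round(c@l,1),'nose bay x',round((a-[562.3,137.7])@f,1))
E
python3 - <<'E'
from h import *
look(4)
P=cloud('top','t4')
for r in rect(P,(290,400,205,285),.08,.095):print(r)
E
```

```text
t 8.78 p [539.5 -94.2 101.9] yaw_y 84.01 zax [ 0.001  0.    -1.   ] F [-0.  -2.2  6.1] T [-0.64  0.02  0.02] g 0.173
handle bay lat -1.6 nose bay x -57.0
(np.int32(424), [315, 226, 62, 50], array([549.2,   4.4]), array([154.1, 120. ]), 83.8, np.float64(86.0))
(np.int32(13), [330, 233, 7, 7], array([586.4,  35.5]), array([10.7, 18.5]), 28.6, np.float64(81.0))
(np.int32(59), [364, 236, 9, 8], array([578.6, -56.5]), array([21.7, 19.4]), 88.8, np.float64(88.2))
(np.int32(159), [322, 254, 26, 13], array([521.6,  32. ]), array([68.5, 27.3]), 84.2, np.float64(82.9))
(np.int32(87), [344, 257, 16, 11], array([517.6, -11.9]), array([41.2, 26.5]), 83.2, np.float64(82.8))
```

View pics/s4z.png

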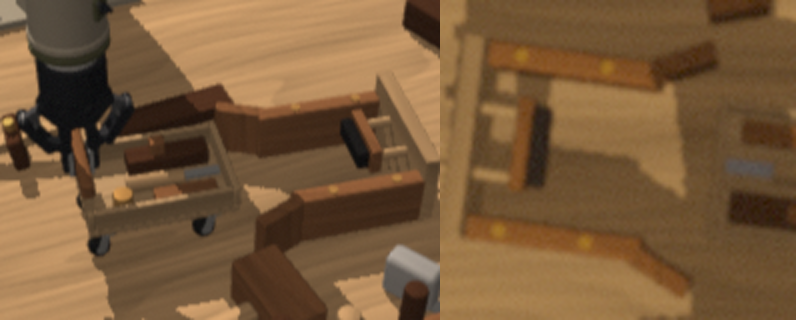

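```bash
python3 - <<'E'
from h import *
c=viewer.calibration('scene');R=np.array(c['R']);t=np.array(c['t'])
a=np.radians(84);f=np.array([np.cos(a),np.sin(a)]);l=np.array([-f[1],f[0]])
o=np.array([539.5,-94.2])+86*f
for nm,x,y in[('fr',64,-38),('rr',-64,-38),('rl',-64,38)]:
  for th in(0,45,90,-45,-90,180):
    b=np.radians(th);w=o+f*(x-14*np.cos(b))+l*(y-14*np.sin(b))
    X=R@(np.r_[w,14]/1000)+t;print(nm,th,np.round([(X[0]/X[2]*c['fx']+c['cx']-220)*2,(X[1]/X[2]*c['fy']+c['cy']-170)*2]))
p=cv2.imread('pics/s4.png')[265:300,255:335]
cv2.imwrite('pics/w4.png',cv2.resize(p,None,fx=9,fy=9,interpolation=cv2.INTER_CUBIC))
E
```

```text
fr 0 [203. 224.]
fr 45 [209. 229.]
fr 90 [218. 230.]
fr -45 [205. 218.]
fr -90 [212. 214.]
fr 180 [226. 220.]
rr 0 [ 99. 243.]
rr 45 [104. 249.]
rr 90 [113. 250.]
rr -45 [101. 237.]
rr -90 [108. 233.]
rr 180 [122. 239.]
rl 0 [ 87. 199.]
rl 45 [ 92. 204.]
rl 90 [101. 205.]
rl -45 [ 89. 192.]
rl -90 [ 97. 189.]
rl 180 [110. 195.]
```

View pics/w4.png

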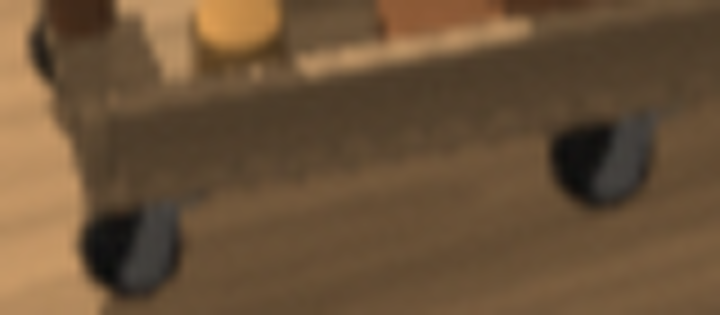

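The visible castors match the trailing prediction: front right (204,225) and rear right (98,245) in the zoom. The rear left wheel's edge fits too, and the front left is hidden. I'll trim +1.5 mm left and enter the mouth.

Emit:
move_arm(
  deltas=[
    [0.0003,0.005,-0.0004,0,0,0,-1],
    [0.0003,0.005,0,0,0,0,-1],
    [0.0003,0.005,0,0,0,0,-1],
    [0.0003,0.005,0,0,0,0,-1],
    [0.0003,0.005,0,0,0,0,-1],
    [0,0.005,0,0,0,0,-1],
    [0,0.005,0,0,0,0,-1],
    [0,0.005,0,0,0,0,-1],
    [0,0.005,0,0,0,0,-1],
    [0,0.005,0,0,0,0,-1],
  ],
)

```text
clock: 10.12
position: [0.5427, -0.0443, 0.1018]
ee_rot: [0.052, 0.999, 0.0, -0.0]
ft_force: [-1.6, -2.4, 6.2]
grip_width: 0.178
```

```bash
python3 - <<'E'
from h import *
look(5)
p=cv2.imread('pics/t5.png')[195:285,220:360]
cv2.imwrite('pics/t5z.png',cv2.resize(p,None,fx=5.5,fy=5.5,interpolation=cv2.INTER_CUBIC))
P=cloud('top','t5')
for r in rect(P,(270,400,205,285),.081,.095):print(r)
E
```

```text
t 10.12 p [542.7 -44.3 101.8] yaw_y 84.02 zax [-0.  0. -1.] F [-1.6 -2.4  6.2] T [-0.58  0.34  0.07] g 0.178
handle bay lat 0.4 nose bay x -7.0
(np.int32(385), [296, 224, 56, 50], array([553.3,  63.1]), array([136.2, 119.8]), 84.1, np.float64(85.7))
(np.int32(32), [346, 234, 5, 9], array([582.8,  -1.9]), array([10.8, 22.4]), 81.0, np.float64(88.7))
(np.int32(126), [304, 254, 25, 11], array([524.4,  83.3]), array([63.9, 26.6]), 85.4, np.float64(83.3))
(np.int32(61), [329, 256, 12, 10], array([519.7,  32.8]), array([26.2, 27.6]), 76.8, np.float64(83.8))
```

View pics/t5z.png

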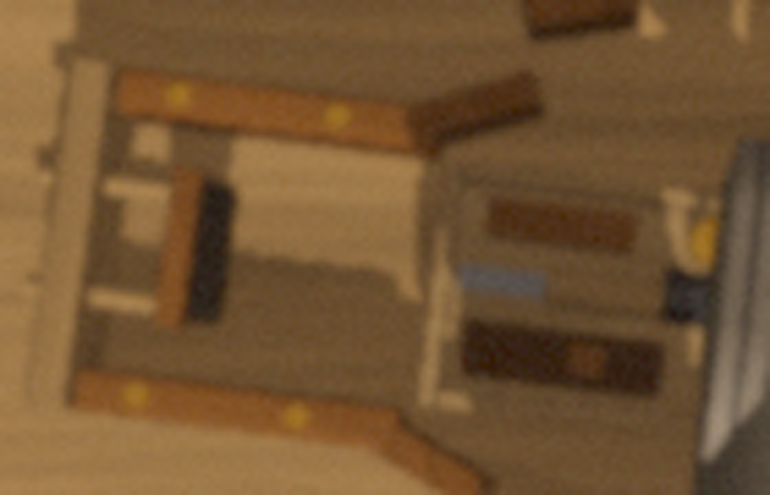

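Emit:
move_arm(
  deltas=[
    [-0.0002,0.004,-0.0004,0,0,0,-1],
    [-0.0002,0.004,0,0,0,0,-1],
    [0,0.004,0,0,0,0,-1],
    [0,0.004,0,0,0,0,-1],
    [0,0.004,0,0,0,0,-1],
    [0,0.004,0,0,0,0,-1],
    [0,0.004,0,0,0,0,-1],
    [0,0.004,0,0,0,0,-1],
  ],
)

```text
clock: 11.22
position: [0.5464, -0.0127, 0.102]
ee_rot: [0.052, 0.999, 0.0, -0.0]
ft_force: [-0.8, -2.6, 1.3]
grip_width: 0.176
```

```bash
python3 - <<'E'
from h import *
look(6)
p=cv2.imread('pics/t6.png')[195:285,220:360]
cv2.imwrite('pics/t6z.png',cv2.resize(p,None,fx=5.5,fy=5.5,interpolation=cv2.INTER_CUBIC))
P=cloud('top','t6')
for r in rect(P,(262,400,205,285),.081,.095):print(r)
E
```

```text
t 11.22 p [546.4 -12.7 102. ] yaw_y 84.01 zax [-0.  0. -1.] F [-0.8 -2.6  1.3] T [-0.59  0.21  0.04] g 0.176
handle bay lat -0.0 nose bay x 24.8
(np.int32(374), [285, 222, 50, 50], array([557.3,  96.5]), array([132.5, 119.9]), 84.2, np.float64(85.9))
(np.int32(215), [293, 251, 37, 14], array([527. ,  97.3]), array([98.3, 27.7]), 84.1, np.float64(83.4))
```

View pics/t6z.png

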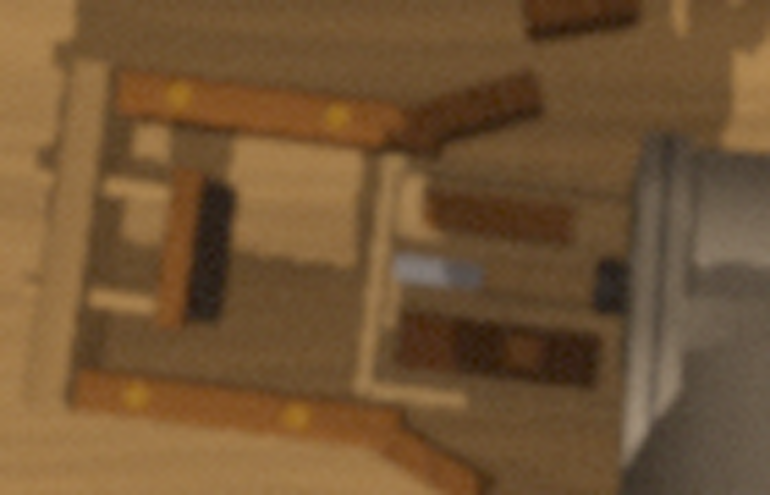

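The nose is about 25 mm past the mouth and centred, with even gaps to both rails and no side force. I'll continue at the same pace.

Emit:
move_arm(
  deltas=[
    [0,0.004,0,0,0,0,-1],
    [0,0.004,0,0,0,0,-1],
    [0,0.004,0,0,0,0,-1],
    [0,0.004,0,0,0,0,-1],
    [0,0.004,0,0,0,0,-1],
    [0,0.004,0,0,0,0,-1],
  ],
)

```text
clock: 12.08
position: [0.549, 0.0112, 0.102]
ee_rot: [0.052, 0.999, 0.0, -0.0]
ft_force: [-1.0, -3.0, -1.4]
grip_width: 0.174
```

Emit:
move_arm(
  deltas=[
    [0,0.004,0,0,0,0,-1],
    [0,0.004,0,0,0,0,-1],
    [0,0.004,0,0,0,0,-1],
    [0,0.004,0,0,0,0,-1],
    [0,0.003,0,0,0,0,-1],
    [0,0.002,0,0,0,0,-1],
  ],
)

```text
clock: 12.82
position: [0.5512, 0.032, 0.1021]
ee_rot: [0.052, 0.999, 0.0, -0.0]
ft_force: [-0.7, -2.2, -2.2]
grip_width: 0.177
```

```bash
python3 - <<'E'
from h import *
look(7)
p=cv2.imread('pics/t7.png')[195:285,220:360]
cv2.imwrite('pics/t7z.png',cv2.resize(p,None,fx=5.5,fy=5.5,interpolation=cv2.INTER_CUBIC))
E
```

```text
t 12.82 p [551.2  32.  102.1] yaw_y 84.02 zax [-0.  0. -1.] F [-0.7 -2.2 -2.2] T [-0.59  0.1   0.04] g 0.177
handle bay lat -0.0 nose bay x 69.8
```

View pics/t7z.png

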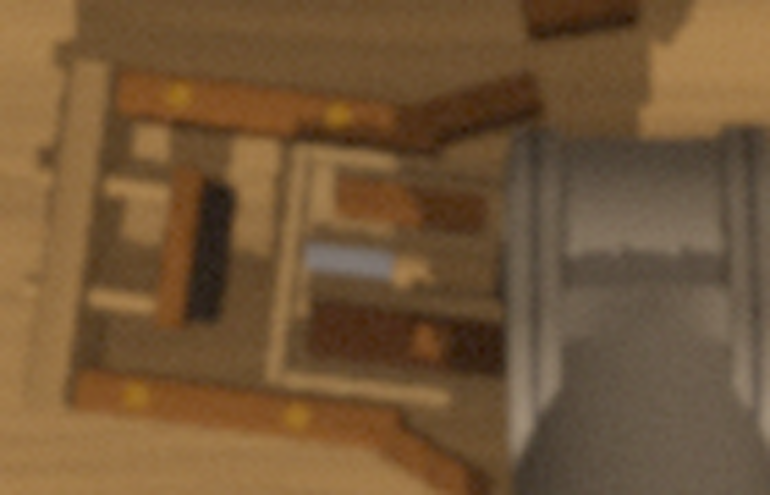

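The gap to the rubber is about 24 mm (rubber edge at zoom x≈228, nose at x≈277). I'll advance 18 mm, then feel for it.

Emit:
move_arm(
  deltas=[
    [0,0.003,0,0,0,0,-1],
    [0,0.003,0,0,0,0,-1],
    [0,0.003,0,0,0,0,-1],
    [0,0.003,0,0,0,0,-1],
    [0,0.002,0,0,0,0,-1],
    [0,0.002,0,0,0,0,-1],
    [0,0.002,0,0,0,0,-1],
  ],
)

```text
clock: 13.8
position: [0.5531, 0.0498, 0.1021]
ee_rot: [0.052, 0.999, 0.0, -0.0]
ft_force: [-1.1, -3.3, -1.6]
grip_width: 0.178
```

Emit:
move_arm(
  deltas=[
    [0,0.001,0,0,0,0,-1],
    [0,0.001,0,0,0,0,-1],
    [0,0.001,0,0,0,0,-1],
    [0,0.001,0,0,0,0,-1],
  ],
)

```text
clock: 14.3
position: [0.5535, 0.0537, 0.1021]
ee_rot: [0.052, 0.999, 0.0, -0.0]
ft_force: [-1.0, -2.4, -2.3]
grip_width: 0.175
```

Emit:
move_arm(
  deltas=[
    [0,0.001,0,0,0,0,-1],
    [0,0.001,0,0,0,0,-1],
    [0,0,0,0,0,0,-1],
  ],
)

```text
clock: 14.68
position: [0.5537, 0.0559, 0.1021]
ee_rot: [0.052, 0.999, 0.0, -0.0]
ft_force: [-1.3, -0.7, -2.4]
grip_width: 0.174
```

Emit:
move_arm(
  deltas=[
    [0,0.001,0,0,0,0,-1],
    [0,0.001,0,0,0,0,-1],
    [0,0,0,0,0,0,-1],
  ],
)

```text
clock: 15.05
position: [0.5539, 0.0579, 0.1021]
ee_rot: [0.052, 0.999, 0.0, 0.0]
ft_force: [-0.7, -0.2, -1.9]
grip_width: 0.176
```

Emit:
move_arm(
  deltas=[
    [0,0.001,0,0,0,0,-1],
    [0,0.001,0,0,0,0,-1],
    [0,0,0,0,0,0,-1],
  ],
)

```text
clock: 15.42
position: [0.5541, 0.0599, 0.1021]
ee_rot: [0.052, 0.999, 0.0, -0.0]
ft_force: [0.3, -0.4, -2.6]
grip_width: 0.178
```

```bash
python3 - <<'E'
from h import *
look(8)
p=cv2.imread('pics/t8.png')[205:275,220:340]
cv2.imwrite('pics/t8z.png',cv2.resize(p,None,fx=6.5,fy=6.5,interpolation=cv2.INTER_CUBIC))
p=cv2.imread('pics/s8.png')[190:300,300:450]
cv2.imwrite('pics/s8y.png',cv2.resize(p,None,fx=5,fy=5,interpolation=cv2.INTER_CUBIC))
E
```

```text
t 15.43 p [554.1  59.9 102.1] yaw_y 84.02 zax [ 0.  0. -1.] F [ 0.3 -0.4 -2.6] T [-0.41  0.09 -0.  ] g 0.178
handle bay lat -0.0 nose bay x 97.7
```

View pics/t8z.png

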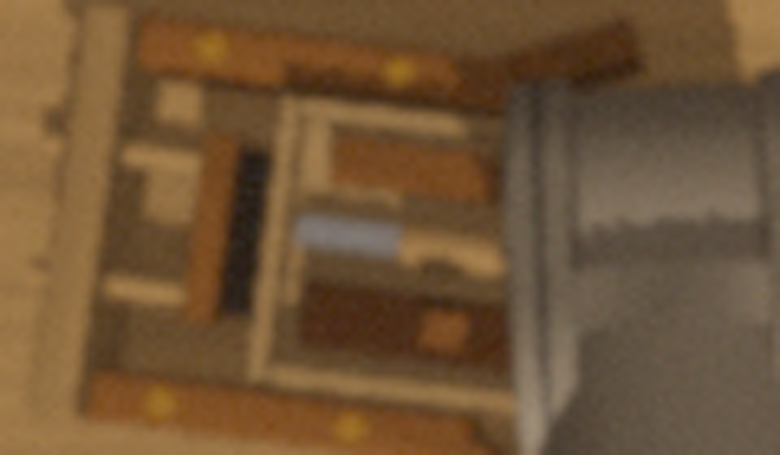

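View pics/s8y.png

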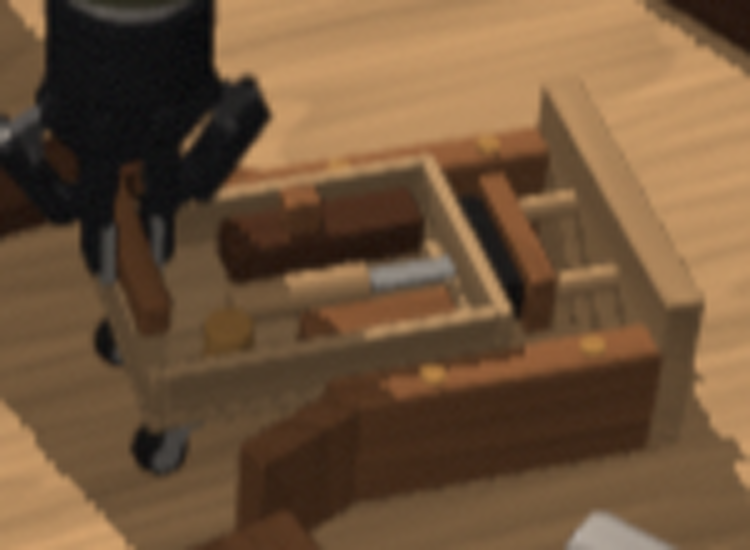

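The nose is within a millimetre or two of the rubber, parallel to it and centred. I'll keep feeling forward.

Emit:
move_arm(
  deltas=[
    [0,0.001,0,0,0,0,-1],
    [0,0.001,0,0,0,0,-1],
    [0,0,0,0,0,0,-1],
  ],
)

```text
clock: 15.9
position: [0.5543, 0.0614, 0.1021]
ee_rot: [0.052, 0.999, -0.0, -0.0]
ft_force: [-2.2, -3.9, -1.6]
grip_width: 0.178
```

Emit:
move_arm(
  deltas=[
    [0,0.001,0,0,0,0,-1],
    [0,0.001,0,0,0,0,-1],
    [0,0,0,0,0,0,-1],
  ],
)

```text
clock: 16.27
position: [0.5544, 0.063, 0.1021]
ee_rot: [0.052, 0.999, -0.0, -0.0]
ft_force: [-2.0, -5.7, -0.9]
grip_width: 0.176
```

Emit:
move_arm(
  deltas=[
    [0,0.001,0,0,0,0,-1],
    [0,0.001,0,0,0,0,-1],
    [0,0,0,0,0,0,-1],
    [0,0,0,0,0,0,-1],
    [0,0,0,0,0,0,-1],
  ],
)

```text
clock: 16.9
position: [0.5546, 0.0644, 0.1021]
ee_rot: [0.053, 0.999, -0.001, -0.0]
ft_force: [-2.3, -6.6, -0.0]
grip_width: 0.177
```

Emit:
move_arm(
  deltas=[
    [0,0.0015,0,0,0,0,-1],
    [0,0,0,0,0,0,-1],
    [0,0,0,0,0,0,-1],
    [0,0,0,0,0,0,-1],
  ],
)

```text
clock: 17.4
position: [0.5547, 0.0654, 0.1021]
ee_rot: [0.053, 0.999, -0.001, -0.0]
ft_force: [-3.1, -9.5, 0.8]
grip_width: 0.178
```

Emit:
move_arm(
  deltas=[
    [0,0,0,0,0,0,-1],
    [0,0,0,0,0,0,-1],
    [0,0,0,0,0,0,-1],
  ],
)

```text
clock: 17.77
position: [0.5547, 0.0654, 0.1021]
ee_rot: [0.053, 0.999, -0.001, -0.0]
ft_force: [-3.1, -8.9, 0.7]
grip_width: 0.177
```

```bash
python3 - <<'E'
from h import *
look(9)
p=cv2.imread('pics/t9.png')[205:275,220:340]
cv2.imwrite('pics/t9z.png',cv2.resize(p,None,fx=6.5,fy=6.5,interpolation=cv2.INTER_CUBIC))
P=cloud('top','t9')
for r in rect(P,(255,400,205,285),.081,.095):print(r)
E
```

```text
t 17.77 p [554.7  65.4 102.1] yaw_y 83.93 zax [-0.001 -0.002 -1.   ] F [-3.1 -8.9  0.7] T [-1.86  0.54  0.01] g 0.177
handle bay lat -0.0 nose bay x 103.3
(np.int32(351), [255, 219, 42, 49], array([564.9, 194.3]), array([134.5, 107.7]), 4.0, np.float64(86.4))
(np.int32(20), [283, 229, 10, 5], array([598.7, 161.7]), array([11.1, 24.3]), 0.8, np.float64(82.4))
(np.int32(180), [264, 248, 32, 13], array([535.8, 181.8]), array([84. , 26.8]), 83.8, np.float64(83.8))
```

View pics/t9z.png

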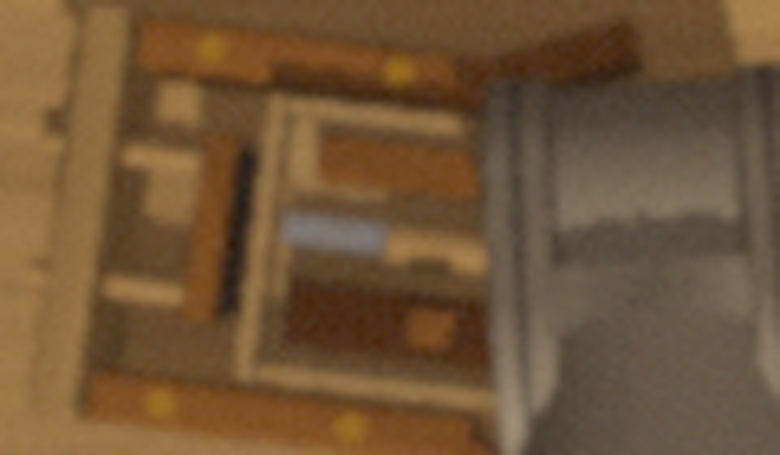

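The rubber gave about 5 mm at about 9 N on the wrist, which includes rolling drag. I'll ease back until the wrist force is near zero, so the wheels' own drag holds the residual compression, and then release.

Emit:
move_arm(
  deltas=[
    [0,-0.0007,0,0,0,0,-1],
    [0,-0.0007,0,0,0,0,-1],
    [0,0,0,0,0,0,-1],
    [0,0,0,0,0,0,-1],
  ],
)

```text
clock: 18.38
position: [0.5546, 0.0649, 0.102]
ee_rot: [0.053, 0.999, -0.0, -0.0]
ft_force: [-2.4, -6.5, -0.1]
grip_width: 0.177
```

Emit:
move_arm(
  deltas=[
    [0,-0.0005,0,0,0,0,-1],
    [0,0,0,0,0,0,-1],
    [0,0,0,0,0,0,-1],
  ],
)

```text
clock: 18.75
position: [0.5546, 0.0646, 0.1021]
ee_rot: [0.053, 0.999, -0.0, -0.0]
ft_force: [-1.9, -5.2, -1.2]
grip_width: 0.174
```

Emit:
move_arm(
  deltas=[
    [0,-0.0007,0,0,0,0,-1],
    [0,-0.0007,0,0,0,0,-1],
    [0,0,0,0,0,0,-1],
    [0,0,0,0,0,0,-1],
  ],
)

```text
clock: 19.25
position: [0.5545, 0.0638, 0.102]
ee_rot: [0.052, 0.999, -0.0, -0.0]
ft_force: [-2.0, -4.7, -1.1]
grip_width: 0.174
```

Emit:
move_arm(
  deltas=[
    [0,-0.0005,0,0,0,0,-1],
    [0,0,0,0,0,0,-1],
    [0,0,0,0,0,0,-1],
  ],
)

```text
clock: 19.62
position: [0.5545, 0.0635, 0.1021]
ee_rot: [0.052, 0.999, 0.0, -0.0]
ft_force: [-2.1, -3.6, -2.8]
grip_width: 0.174
```

Emit:
move_arm(
  deltas=[
    [0,-0.0006,0,0,0,0,-1],
    [0,-0.0006,0,0,0,0,-1],
    [0,0,0,0,0,0,-1],
    [0,0,0,0,0,0,-1],
  ],
)

```text
clock: 20.12
position: [0.5544, 0.0623, 0.1021]
ee_rot: [0.052, 0.999, 0.0, 0.0]
ft_force: [-1.2, -2.4, -2.6]
grip_width: 0.173
```

Emit:
move_arm(
  deltas=[
    [0,-0.0005,0,0,0,0,-1],
    [0,0,0,0,0,0,-1],
    [0,0,0,0,0,0,-0.62],
    [0,0,0,0,0,0,-0.6],
    [0,0,0,0,0,0,-0.5],
    [0,0,0,0,0,0,-0.4],
    [0,0,0,0,0,0,-0.2],
    [0,0,0,0,0,0,0],
    [0,0,0,0,0,0,0],
  ],
  force=20,
)

```text
clock: 21.25
position: [0.5543, 0.0617, 0.1021]
ee_rot: [0.052, 0.999, 0.0, 0.0]
ft_force: [0.4, 0.7, 0.0]
grip_width: 0.497
```

```bash
python3 - <<'E'
from h import *
look(10)
p=cv2.imread('pics/t10.png')[205:275,220:340]
cv2.imwrite('pics/t10z.png',cv2.resize(p,None,fx=6.5,fy=6.5,interpolation=cv2.INTER_CUBIC))
p=cv2.imread('pics/s10.png')[190:300,300:450]
cv2.imwrite('pics/s10y.png',cv2.resize(p,None,fx=5,fy=5,interpolation=cv2.INTER_CUBIC))
E
```

```text
t 21.25 p [554.3  61.7 102.1] yaw_y 84.01 zax [ 0.  0. -1.] F [0.4 0.7 0. ] T [-0.09 -0.02 -0.01] g 0.497
handle bay lat -0.1 nose bay x 99.6
```

View pics/t10z.png

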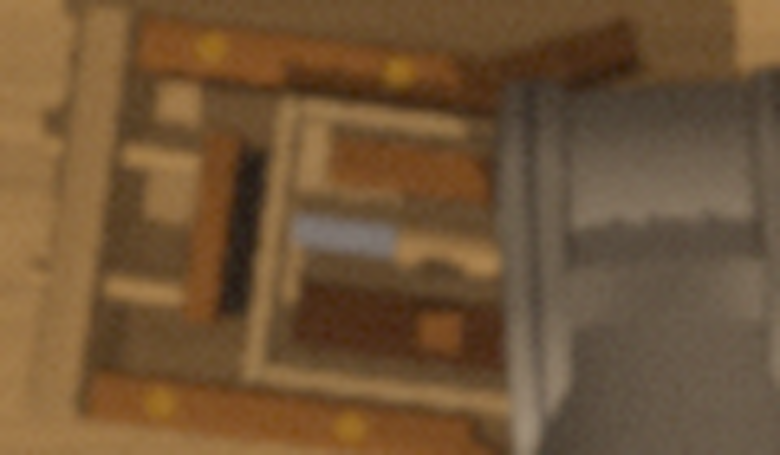

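View pics/s10y.png

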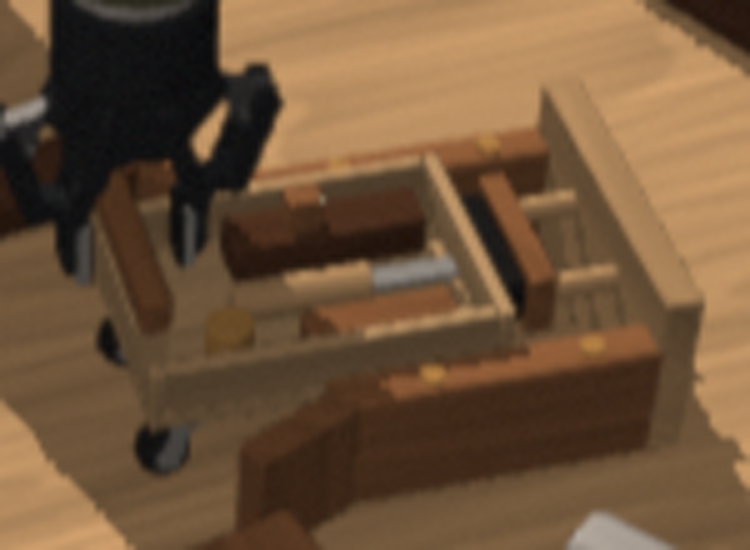

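The release was clean. To check whether the nose still touches, I'll compare the tray's shift across t8 (handle at y=59.9), t9 (65.4) and now.

```bash
python3 - <<'E'
from h import *
g=lambda i:cv2.GaussianBlur(cv2.cvtColor(cv2.imread(f'pics/t{i}.png'),cv2.COLOR_BGR2GRAY),(0,0),.8).astype(np.float32)
def off(a,b):
    T=g(a)[224:260,264:292]; r=cv2.matchTemplate(g(b)[218:266,256:300],T,cv2.TM_CCOEFF_NORMED)
    _,m,_,l=cv2.minMaxLoc(r);x,y=l
    sub=lambda p,c,n:(p-n)/(2*(p-2*c+n))
    return round(x+sub(r[y,x-1],r[y,x],r[y,x+1])-8,2),round(m,3)
print('8->9',off(8,9),'8->10',off(8,10),'9->10',off(9,10))
G=lambda i:np.round(g(i)[232:248,250:270].mean(0)).astype(int)
for i in(7,8,9,10):print(i,G(i))
E
```

```text
8->9 (np.float32(-1.97), 0.991) 8->10 (np.float32(-0.36), 0.993) 9->10 (np.float32(1.52), 0.983)
7 [90 87 84 78 66 52 42 37 35 37 42 55 73 87 94 97 97 97 94 92]
8 [ 89  86  83  77  65  52  41  37  40  52  75  98 108 106 101 101 101  98
  97  96]
9 [ 90  87  83  76  65  52  46  55  77 100 109 106 101 101 100  98  96  96
  96  95]
10 [ 89  87  83  76  65  52  41  38  45  64  87 104 108 104 102 103 102  99
  97  96]
```

Emit:
move_arm(
  deltas=[
    [0,0,-0.005,0,0,0,0],
    [0,0,-0.01,0,0,0,0],
    [0,0,-0.015,0,0,0,0],
    [0,0,-0.02,0,0,0,0],
    [0,0,-0.02,0,0,0,0],
    [0,0,-0.02,0,0,0,0],
    [0,0,-0.01,0,0,0,0],
    [0,0,0,0,0,0,0],
    [0,0,0,0,0,0,0],
    [0,0,0,0,0,0,0],
  ],
)

```text
clock: 22.6
position: [0.554, 0.0616, 0.2014]
ee_rot: [0.052, 0.999, -0.0, -0.001]
ft_force: [0.7, 0.2, 0.1]
grip_width: 0.499
```

```bash
python3 - <<'E'
from h import *
look(11)
g=lambda i:cv2.GaussianBlur(cv2.cvtColor(cv2.imread(f'pics/t{i}.png'),cv2.COLOR_BGR2GRAY),(0,0),.8).astype(np.float32)
def off(a,b):
    T=g(a)[224:260,264:292]; r=cv2.matchTemplate(g(b)[218:266,256:300],T,cv2.TM_CCOEFF_NORMED)
    _,m,_,l=cv2.minMaxLoc(r);x,y=l
    sub=lambda p,c,n:(p-n)/(2*(p-2*c+n))
    return round(float(x+sub(r[y,x-1],r[y,x],r[y,x+1])-8),2),round(m,3)
print('8->11',off(8,11),'10->11',off(10,11))
print(np.round(g(11)[232:248,250:270].mean(0)).astype(int))
E
```

```text
t 22.6 p [554.   61.6 201.4] yaw_y 84.01 zax [-0.001 -0.    -1.   ] F [0.7 0.2 0.1] T [0.   0.01 0.  ] g 0.499
handle bay lat 0.3 nose bay x 99.4
8->11 (-0.34, 0.993) 10->11 (0.02, 0.998)
[ 89  86  82  76  64  51  40  38  44  63  87 104 108 104 102 102 101  98
  96  96]
```

View pics/t11.png

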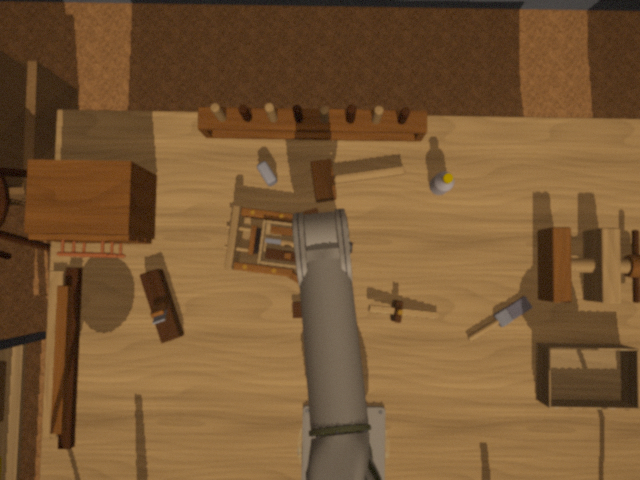

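The caddy hasn't drifted after retreat, and the bystanders are where they were. The estimated compression left is only about 0.5–1 mm. To get a surer margin, I'll go back down, push once more with only the rear finger, and withdraw slowly so the wheel drag holds the preload.

Emit:
move_arm(
  deltas=[
    [0,0,0.02,0,0,0,0],
    [0,0,0.02,0,0,0,0],
    [0,0,0.02,0,0,0,0],
    [0,0,0.015,0,0,0,0],
    [0,0,0.015,0,0,0,0],
    [0,0,0.009,0,0,0,0],
    [0,0,0,0,0,0,-0.3],
    [0,0,0,0,0,0,-0.3],
  ],
)

```text
clock: 23.7
position: [0.5547, 0.0617, 0.1036]
ee_rot: [0.052, 0.999, 0.0, 0.0]
ft_force: [0.9, -0.0, 0.4]
grip_width: 0.35
```

Emit:
move_arm(
  deltas=[
    [0,0.002,0,0,0,0,-0.3],
    [0,0.001,0,0,0,0,-0.3],
    [0,0.001,0,0,0,0,-0.3],
    [0,0.001,0,0,0,0,-0.3],
    [0,0,0,0,0,0,-0.3],
  ],
)

```text
clock: 24.32
position: [0.5548, 0.0668, 0.1031]
ee_rot: [0.052, 0.999, 0.0, 0.0]
ft_force: [-0.3, 0.1, 0.5]
grip_width: 0.353
```

Emit:
move_arm(
  deltas=[
    [0,0.001,0,0,0,0,-0.3],
    [0,0.001,0,0,0,0,-0.3],
    [0,0,0,0,0,0,-0.3],
  ],
)

```text
clock: 24.7
position: [0.5551, 0.0681, 0.1031]
ee_rot: [0.052, 0.999, -0.0, -0.0]
ft_force: [-0.4, -2.4, 1.5]
grip_width: 0.355
```

Emit:
move_arm(
  deltas=[
    [0,0.001,0,0,0,0,-0.3],
    [0,0.0005,0,0,0,0,-0.3],
    [0,0,0,0,0,0,-0.3],
  ],
)

```text
clock: 25.08
position: [0.5552, 0.0693, 0.1031]
ee_rot: [0.053, 0.999, -0.0, -0.0]
ft_force: [-1.2, -5.7, 2.6]
grip_width: 0.351
```

Force rises about 2–3 N/mm as soon as the finger meets the bar, which confirms the nose was still on the rubber. I'll press a touch more, then withdraw slowly.

Emit:
move_arm(
  deltas=[
    [0,0.0005,0,0,0,0,-0.3],
    [0,0,0,0,0,0,-0.3],
    [0,0,0,0,0,0,-0.3],
  ],
)

```text
clock: 25.45
position: [0.5553, 0.0697, 0.1031]
ee_rot: [0.053, 0.999, -0.0, -0.0]
ft_force: [-1.2, -5.6, 1.4]
grip_width: 0.35
```

Emit:
move_arm(
  deltas=[
    [0,-0.0003,0,0,0,0,-0.3],
    [0,-0.0003,0,0,0,0,-0.3],
    [0,-0.0003,0,0,0,0,-0.3],
    [0,-0.0003,0,0,0,0,-0.3],
    [0,-0.0003,0,0,0,0,-0.3],
    [0,-0.0003,0,0,0,0,-0.3],
    [0,-0.0003,0,0,0,0,-0.3],
    [0,-0.0003,0,0,0,0,-0.3],
    [0,-0.0003,0,0,0,0,-0.3],
    [0,-0.0003,0,0,0,0,-0.3],
  ],
)

```text
clock: 26.7
position: [0.555, 0.0679, 0.1031]
ee_rot: [0.052, 0.999, 0.0, 0.0]
ft_force: [0.3, -0.6, -0.5]
grip_width: 0.352
```

Emit:
move_arm(
  deltas=[
    [0,-0.0003,0,0,0,0,-0.3],
    [0,-0.0003,0,0,0,0,-0.3],
    [0,-0.0003,0,0,0,0,-0.3],
    [0,-0.0003,0,0,0,0,-0.3],
    [0,-0.0003,0,0,0,0,-0.3],
    [0,-0.0003,0,0,0,0,-0.3],
    [0,-0.001,0,0,0,0,-0.3],
    [0,-0.001,0,0,0,0,-0.3],
    [0,-0.001,0,0,0,0,-0.3],
  ],
)

```text
clock: 27.82
position: [0.5544, 0.0627, 0.1031]
ee_rot: [0.052, 0.999, 0.0, -0.0]
ft_force: [-0.0, 0.3, -0.0]
grip_width: 0.35
```

Emit:
move_arm(
  deltas=[
    [0,0,0,0,0,0,-0.3],
    [0,0,-0.01,0,0,0,-0.2],
    [0,0,-0.015,0,0,0,0],
    [0,0,-0.02,0,0,0,0],
    [0,0,-0.02,0,0,0,0],
    [0,0,-0.02,0,0,0,0],
    [0,0,-0.01,0,0,0,0],
    [0,0,0,0,0,0,0],
    [0,0,0,0,0,0,0],
  ],
)

```text
clock: 28.95
position: [0.5541, 0.0629, 0.1975]
ee_rot: [0.052, 0.999, -0.0, -0.0]
ft_force: [-0.2, -0.6, -0.4]
grip_width: 0.497
```

```bash
python3 - <<'E'
from h import *
look(12)
g=lambda i:cv2.GaussianBlur(cv2.cvtColor(cv2.imread(f'pics/t{i}.png'),cv2.COLOR_BGR2GRAY),(0,0),.8).astype(np.float32)
def off(a,b):
    T=g(a)[224:260,264:292]; r=cv2.matchTemplate(g(b)[218:266,256:300],T,cv2.TM_CCOEFF_NORMED)
    _,m,_,l=cv2.minMaxLoc(r);x,y=l
    sub=lambda p,c,n:(p-n)/(2*(p-2*c+n))
    return round(float(x+sub(r[y,x-1],r[y,x],r[y,x+1])-8),2),round(m,3)
print('8->12',off(8,12),'9->12',off(9,12),'11->12',off(11,12))
E
```

```text
t 28.95 p [554.1  62.9 197.5] yaw_y 84.02 zax [-0.001 -0.    -1.   ] F [-0.2 -0.6 -0.4] T [-0.04 -0.    0.  ] g 0.497
handle bay lat 0.3 nose bay x 100.7
8->12 (-0.46, 0.99) 9->12 (1.31, 0.98) 11->12 (-0.1, 0.997)
```

View pics/s12.png

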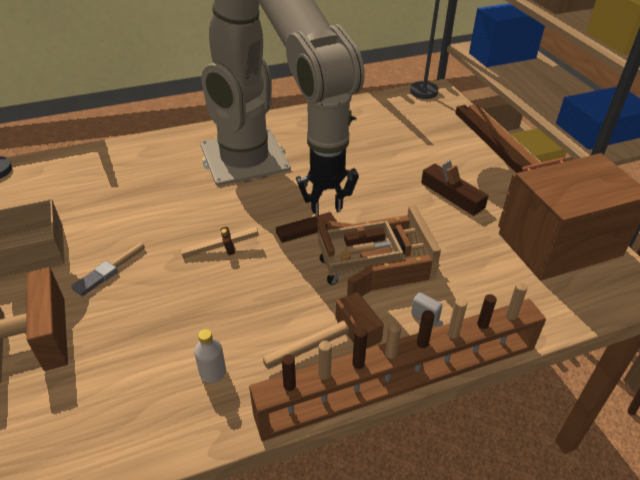

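The caddy stands in the bay at (380,245), slightly deeper than before (−0.1 px, roughly 0.3 mm). The bystanders are unmoved and the gripper is clear of everything. I'm handing in.

```bash
python3 -c "
from h import *
print(manip.hand_in())"
```

```text
the job is handed in; nothing more can be done
None
```

The caddy is parked nose first in the bay with the nose touching the rubber, as far as I can measure. I handed it in at about 29 s, with the gripper open and clear of it.

- **Castors:** I gripped the handle bar and pushed about 180 mm before the bay mouth. The three castors I could check (both right ones, and the edge of the rear left) matched the trailing position. The front left was hidden from the cameras and I did not check it.
- **Entry:** I steered in at about 84° heading, within about 1 mm of the centre line. Wrist force stayed around 3 N while entering.
- **Press:** The rubber gave about 5 mm, with a steady wrist reading of about 9 N that includes rolling drag. I then eased off and released.
- **Second push:** The images suggested only 0.5–1 mm of compression was left. I pushed again with one finger, felt the force rise at once (to about 6 N), and withdrew slowly so the wheels' drag holds the nose on the rubber.

In the last images the caddy sits about 1.2 mm past my last reading before the rubber pushed back. It had not drifted after the first release, and nothing else on the bench had visibly moved.

The remaining contact force could not be measured directly. I estimate 1–2 N from those shifts and the wheel drag.

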